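# Box the two tuning slides

### The job

Two tall nickel-silver drone tuning slides stand on the tiled sill; the divided box already holds two short ferrules. Stand the two tall slides in the box's two empty, cork-floored cells, one in each, upright and right down on the cork, and do not let either of them tip over on the way.

Things in the scene. Friction and masses are not known exactly. Their poses are not given: they have to be found in the camera images.
- slide_a_mid (a point): One drone tuning slide of silver-coloured metal: an upright open tube 64 mm tall, 28 mm across, with a foot flange 36 mm across and 6 mm high; about 75 g. It stands on the tiled sill. This point is at its centre, half-way up (32 mm above its underside); z is its axis, up. Short ferrules (18 mm tall, same metal and diameters) are not slides.
- slide_b_mid (a point): The other, identical drone tuning slide of silver-coloured metal: an upright open tube 64 mm tall, 28 mm across, with a foot flange 36 mm across and 6 mm high; about 75 g. It stands on the tiled sill. This point is at its centre, half-way up (32 mm above its underside); z is its axis, up. Short ferrules (18 mm tall, same metal and diameters) are not slides.
- pad_a_top (a point): One of the two empty cells of the box, known by its brown cork floor: the centre of the cork's upper face, 8 mm above the sill; z up, x and y along the box's walls. The cell is 60 mm square inside; its walls and dividers end 18 mm above the cork. A slide standing on it has its top 72 mm above the sill.
- pad_b_top (a point): The other of the two empty cells of the box, known by its brown cork floor: the centre of the cork's upper face, 8 mm above the sill; z up, x and y along the box's walls. The cell is 60 mm square inside; its walls and dividers end 18 mm above the cork. A slide standing on it has its top 72 mm above the sill.
- box: Fixed dark wooden divided box, 138 mm square, with four square cells (two by two, 66 mm from centre to centre); origin under its centre on the sill, z up, x and y along its walls. Walls and dividers are 6 mm thick and end 26 mm above the sill. The two cells without cork each hold a short ferrule, lower than the dividers.

How it is judged:
At the end, for the whole second after the job is handed in: Both tall slides are in the two cork-floored cells, one in each: each slide's axis within 22 mm of its cell's centre (which the cell's walls ensure), its foot down on the cork (within 6 mm), upright within 8.5 degrees, and at rest (((horizontal distance between slide_a_mid and pad_a_top below 0.022 m and z of slide_a_mid in the frame of pad_a_top below 0.038 m and angle between each of slide_a_mid, slide_b_mid's own z axis and vertical below 0.15 rad and horizontal distance between slide_b_mid and pad_b_top below 0.022 m and z of slide_b_mid in the frame of pad_b_top below 0.038 m) or (horizontal distance between slide_a_mid and pad_b_top below 0.022 m and z of slide_a_mid in the frame of pad_b_top below 0.038 m and angle between each of slide_a_mid, slide_b_mid's own z axis and vertical below 0.15 rad and horizontal distance between slide_b_mid and pad_a_top below 0.022 m and z of slide_b_mid in the frame of pad_a_top below 0.038 m)) and linear speed of each of slide_a, slide_b below 0.03 m/s); the robot touches nothing.
It fails at once if a slide tips by more than 45 degrees (angle between any of slide_a_mid, slide_b_mid's own z axis and vertical above 0.785 rad).
It also fails if it takes over 64 s, if anything falls off the work surface, if the arm or the gripper's body presses on something with over 40 N, if the wrist force passes 120 N, or if a joint passes its speed limit or range.

### The arm

A 6-joint arm with a two-finger parallel gripper is mounted at the origin on the work surface. World frame = base frame: x ahead of the robot, y to its left, z up, the work surface at z = 0. Lengths are in m, angles in rad, forces in N, time in s.
With the tool pointing down it reaches from about 0.35 to 1 m from the base axis. Payload 7.1 kg.
Tool frame: the origin (TCP) lies at the very end of the fingers, on their centre line; the grasp point (between the pads) lies 19 mm behind it; z points along the fingers, y is the line along which they close (so a half turn about z gives the same grasp; the last joint's range is limited). The gripper opens to 85 mm and grips with 20 to 120 N. Pads are 22 mm wide; open, the fingers measure 114 mm over their backs; the gripper's body (76 mm by 85 mm) begins 54 mm behind the grasp point. The pads swing forward as they close: fully open they stand 13 mm farther back than shut.
Start: joints at [-1.28, 0.423, 1.63, -0, 1.089, -0.019], TCP at [0.191, -0.595, 0.231] pointing down, gripper open.
Joint ranges: [-3, 3], [-0.9, 2.11], [0.09, 2.58], [-1.31, 4.45], [0.11, 2.69], [-2.54, 2.54]. Speed limits (rad/s): [2.39, 2.39, 3.01, 3.14, 3.14, 3.14].

### API

Orientations are given as a unit quaternion [w, x, y, z].
In Python, from station import manip, vision, nets gives the robot as it stands. The module is installed in compiled form; this text tells all that it offers.
- The arm moves only by the shell command python3 -m crank 'ROWS' [FORCE]. ROWS is a JSON object of lists of equal length, an entry for each row: "offset": the shift along the tool's x, y, z in mm, a list of three; "turn": the turn, a rotation vector about the tool's x, y, z in rad, a list of three; "jaw": the finger opening in mm, from 0 to 85.4. A call has 1 to 10 rows; each row shifts and turns the commanded pose from where the row before left it, along the tool's axes as they then stand; what a row does not reach is not made up. A row lasts 1/12 s, in which the tool goes at most 41.7 mm and 7.16 degrees, less where a joint would pass 70% of its speed; a pose out of reach is approached as far as the arm can. A call with a gripper value outside its range is refused whole. The fingers move at their own pace and stop on an object; FORCE is the grip in N (left out, the last holds). Time passes only in rows, so rows that do not move let the fingers close. It gives the time, the measured TCP pose, the force, the opening and the grip force at its end, in the units of the state.
- manip.observe(): the state, without advancing time (a new reading comes with each control period).
- vision.get_image(name): name is "scene" or "top" or "wrist"; returns a dict with "color" (480x640x3 uint8, red, green, blue), "mtx" (3x3 intrinsics, pixels), "D" ([k1, k2, p1, p2, k3] as OpenCV has them; the pictures are not rectified), "world_from_camera" (4x4, takes a point from camera to world coordinates). Camera axes: x right, y down, z forward; pixel columns grow to the right and rows downward; lengths in m; the calibration is good to about 2 mm. A picture is of the moment at which its call begins. There is no depth.
- manip.sign_off(): hands the job in; it is judged then, once.
Trained networks look in a picture, given as the dict that the camera call returned (one of the last four; its "shot" number tells which), for a name from the list of things; names that differ only in an ending like _2 or _b are one class to them, and where a whole thing is asked for, a point or a joint stands for the part that bears it (a point fixed in the world has none). Each returns a list of dicts, best first, with "score" (0 to 1); they miss things now and then, are a little off and sometimes report something else, mostly with a low value. They report only what shows in the picture. A call takes as long as a camera call.
- nets.boxes_of(thing, picture): "box" ([left, top, width, height] in pixels, round what is visible of it).
- nets.trace(thing, picture): "region" (480x640 bool, what is visible of it) and "box" ([left, top, width, height] in pixels, round what is visible of it).
The state is a dict: "time": time; "joints": joint angles; "qd": joint speeds; "tau": joint torques, N m; "eef_pos": TCP position; "tcp_rot": TCP orientation; "force": force on the tool from outside, world axes, zero at the start; "wrist_torque": the same for the moment, N m; "gripper_width": opening from 0.0 (shut) to 1.0 (fully open); "grasp_force": force on a finger pad.
Only numpy, scipy, OpenCV 4.12 (cv2) and the standard library are available. Lean on these libraries where they do the work, as an engineer would, in place of code of your own. Each camera call takes 0.05 s, during which the arm holds its last target. There are 200 camera calls.

## Working session

There is one attempt and no reset: what is moved stays moved. The work goes in short steps, Python scripts to look and compute and a shell command to move; the robot and the scene stay as the last step left them, time stands still between calls to the robot, and variables do not carry over. Pictures are saved under pics/ and viewed, at most 10 in all, crops included, and the job is handed in when it is done.

```bash
mkdir -p pics
cat > h.py <<'E'
import numpy as np, cv2
from station import manip, vision, nets
def ray(p,uv,z):
    n=cv2.undistortPoints(np.array([[uv]],float),p["mtx"],np.array(p["D"],float))[0,0]
    T=np.array(p["world_from_camera"]); d=T[:3,:3]@[n[0],n[1],1]; o=T[:3,3]
    return o+d*(z-o[2])/d[2]
def proj(p,X):
    T=np.linalg.inv(np.array(p["world_from_camera"])); 
    r=cv2.Rodrigues(T[:3,:3])[0]
    return cv2.projectPoints(np.array([X],float),r,T[:3,3],np.array(p["mtx"],float),np.array(p["D"],float))[0].ravel()
def save(p,n): cv2.imwrite(f"pics/{n}.png",p["color"][:,:,::-1])
E
python3 - <<'E'
from h import *
s=manip.observe(); print(s["time"],s["eef_pos"],s["tcp_rot"],s["gripper_width"])
for c in("top","scene"):
    p=vision.get_image(c); save(p,c+"0"); print(c,np.round(p["world_from_camera"],3).tolist())
    for t in("slide_a_mid","pad_a_top","box"):
        for d in nets.boxes_of(t,p):
            l,tp,w,h=d["box"]; print(t,round(d["score"],2),np.round(d["box"]).tolist(),np.round(ray(p,(l+w/2,tp+h/2),0.03),3))
E
```

```text
0.0 [ 0.19039147 -0.59471627  0.23052465] [-7.68421219e-04  9.88030182e-01  1.54258738e-01 -1.00463285e-04] 0.9985130505776647
top [[0.03, -0.976, 0.214, 0.363], [-1.0, -0.029, 0.006, -0.003], [0.001, -0.214, -0.977, 0.927], [0.0, 0.0, 0.0, 1.0]]
slide_a_mid 0.64 [334.0, 245.0, 16.0, 22.0] [ 0.527 -0.046  0.03 ]
slide_a_mid 0.18 [182.0, 261.0, 35.0, 39.0] [0.472 0.217 0.03 ]
pad_a_top 0.88 [218.0, 268.0, 36.0, 32.0] [0.467 0.151 0.03 ]
box 0.55 [177.0, 226.0, 86.0, 81.0] [0.5   0.182 0.03 ]
scene [[0.093, 0.698, -0.71, 1.019], [0.996, -0.07, 0.061, -0.039], [-0.007, -0.713, -0.701, 0.528], [0.0, 0.0, 0.0, 1.0]]
slide_a_mid 0.95 [281.0, 224.0, 24.0, 42.0] [ 0.526 -0.045  0.03 ]
pad_a_top 0.6 [395.0, 209.0, 30.0, 20.0] [0.484 0.154 0.03 ]
box 0.65 [387.0, 201.0, 99.0, 71.0] [0.53  0.187 0.03 ]
```

View pics/top0.png

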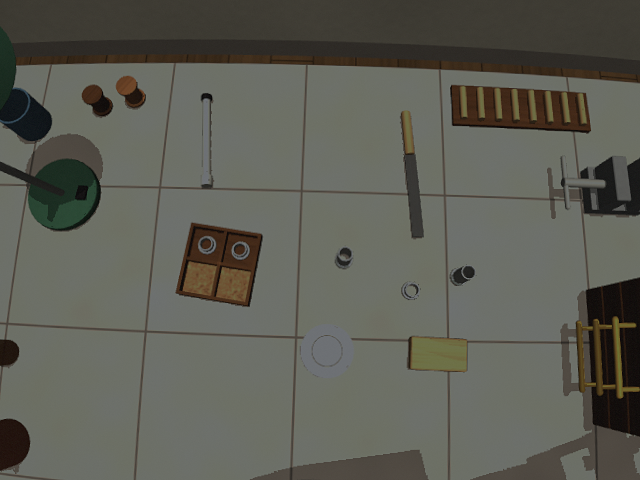

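View pics/scene0.png

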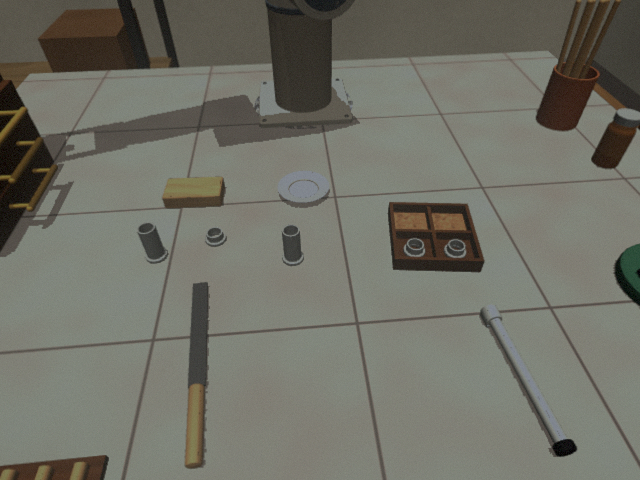

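The top view shows the tall slides at about (344,257) and (462,275), with a short ferrule between them at (411,290). The cork cells are at (200,278) and (235,286). The scene view agrees: slide feet at (292,258) and (156,255), corks at (410,220) and (450,220).

Run:
```python
from h import *
s=vision.get_image("scene"); t=vision.get_image("top")
for n,uv,z in(("A foot",(292,258),.003),("A rim",(291.5,230),.064),("B foot",(156,255),.003),("B rim",(147.5,229),.064)): print(n,ray(s,uv,z).round(4))
for n,uv,z in(("A rim",(345,252),.064),("B rim",(467,271),.064)): print(n,ray(t,uv,z).round(4))
c=np.array([ray(t,uv,.026)[:2] for uv in((192,224),(262,235),(249,306),(177,294))])
print(c.round(4),c.mean(0),[np.linalg.norm(c[i]-c[i-1]).round(4) for i in range(4)])
for d in nets.boxes_of("pad_a_top",t)+nets.boxes_of("pad_a_top",s): print(d)
for uv in((200,278),(234.5,285)): print("pad top",ray(t,uv,.008).round(4))
for uv in((410,221),(451,220)): print("pad scene",ray(s,uv,.008).round(4))
```

```text
A foot [ 0.5293 -0.0484  0.003 ]
A rim [ 0.5274 -0.0456  0.064 ]
B foot [ 0.5004 -0.2707  0.003 ]
B rim [ 0.503  -0.2667  0.064 ]
A rim [ 0.528  -0.0491  0.064 ]
B rim [ 0.4995 -0.2703  0.064 ]
[[0.5808 0.2424]
 [0.5633 0.1066]
 [0.4287 0.1235]
 [0.446  0.2597]] [0.50469145 0.18305457] [np.float64(0.1359), np.float64(0.137), np.float64(0.1356), np.float64(0.1372)]
{'box': [213.8, 268.2, 36.9, 32.7], 'score': 0.57}
{'box': [395.2, 207.7, 33.2, 18.3], 'score': 0.94}
pad top [0.4798 0.223  0.008 ]
pad top [0.4687 0.1559 0.008 ]
pad scene [0.466  0.1616 0.008 ]
pad scene [0.4706 0.2336 0.008 ]
```

```bash
python3 -m crank '{"offset":[[0,0,0],[0,0,0],[0,0,0],[0,0,0],[0,0,0],[0,0,0],[0,0,0],[0,0,0],[0,0,0],[0,0,0]],"turn":[[0,0,-0.113],[0,0,-0.113],[0,0,-0.113],[0,0,-0.113],[0,0,-0.113],[0,0,-0.113],[0,0,-0.113],[0,0,-0.113],[0,0,-0.113],[0,0,-0.113]],"jaw":[85,85,85,85,85,85,85,85,85,85]}' 40
python3 -m crank '{"offset":[[24,18,0],[24,18,0],[24,18,0],[24,18,0],[24,18,0],[24,18,0],[24,18,0],[24,18,0],[24,18,0],[24,18,0]],"turn":[[0,0,0],[0,0,0],[0,0,0],[0,0,0],[0,0,0],[0,0,0],[0,0,0],[0,0,0],[0,0,0],[0,0,0]],"jaw":[85,85,85,85,85,85,85,85,85,85]}'
cat > go.py <<'E'
import sys
from h import *
from scipy.spatial.transform import Rotation as R
tgt=np.array(sys.argv[1:4],float); s=manip.observe(); q=s["tcp_rot"]
M=R.from_quat([q[1],q[2],q[3],q[0]]).as_matrix()
print("t",s["time"],"pos",s["eef_pos"].round(4) if hasattr(s["eef_pos"],"round") else s["eef_pos"],"offset mm",(1000*M.T@(tgt-s["eef_pos"])).round(1))
print("yaw",np.arctan2(M[1,0],M[0,0]).round(4),"tilt",np.arccos(-M[2,2]).round(4))
E
python3 go.py 0.5005 -0.2695 0.23
```

```text
time: 1.43
eef_pos: [0.1906, -0.5953, 0.2314]
tcp_rot: [0.0, 0.75, 0.661, -0.0]
force: [0.1, 0.2, -0.1]
gripper_width: 0.995
grasp_force: 0.0
time: 2.27
eef_pos: [0.4013, -0.3797, 0.2315]
tcp_rot: [0.0, 0.752, 0.659, 0.0]
force: [0.8, -0.2, 0.5]
gripper_width: 0.995
grasp_force: 0.0
t 2.2667 pos [ 0.4013 -0.3797  0.2315] offset mm [122.2  84.    1.5]
yaw 1.4397 tilt 0.0004
```

```bash
python3 -m crank '{"offset":[[24,17,0],[24,17,0],[24,17,0],[24,17,0],[26,16,0],[0,0,0],[0,0,0]],"turn":[[0,0,0],[0,0,0],[0,0,0],[0,0,0],[0,0,0],[0,0,0],[0,0,0]],"jaw":[85,85,85,85,85,85,85]}'
python3 go.py 0.5005 -0.2695 0.23
python3 - <<'E'
from h import *
p=vision.get_image("wrist"); save(p,"w1")
print(proj(p,[.5005,-.2695,.064]),proj(p,[.5005,-.2695,.006]))
for d in nets.boxes_of("slide_a_mid",p): print(d)
E
```

```text
time: 2.85
eef_pos: [0.5004, -0.2697, 0.2313]
tcp_rot: [0.0, 0.751, 0.66, -0.0]
force: [-0.6, 0.2, -0.4]
gripper_width: 0.996
grasp_force: 0.0
t 2.85 pos [ 0.5004 -0.2697  0.2313] offset mm [0.2 0.1 1.3]
yaw 1.4427 tilt 0.0002
[319.46002438 214.60723035] [319.49650771 199.5875839 ]
```

View pics/w1.png

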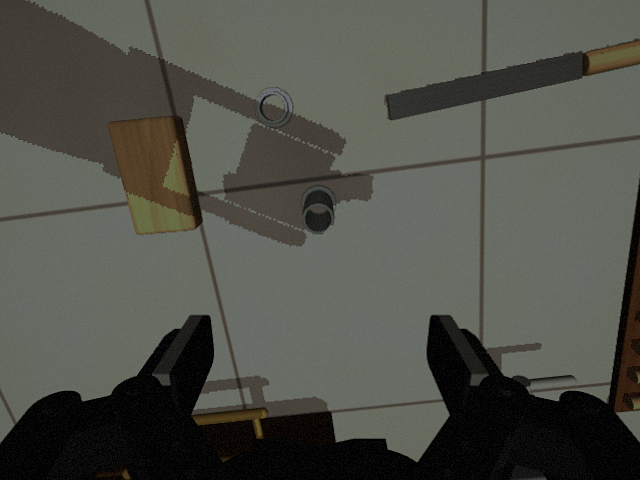

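The wrist view shows slide B's rim at (319,218) with its foot at (319,201), matching the prediction to about 2 mm. The ferrule at (275,107) is clear of the fingers, so I'll descend and grip.

```bash
Z='[0,0,0]'; python3 -m crank '{"offset":[[-1,0,25],[0,0,25],[0,0,25],[0,0,25],[0,0,25],[0,0,25],[0,0,20],[0,0,16],[0,0,15],[0,0,0]],"turn":[[0,0,0],[0,0,0],[0,0,0],[0,0,0],[0,0,0],[0,0,0],[0,0,0],[0,0,0],[0,0,0],[0,0,0]],"jaw":[85,85,85,85,85,85,85,85,85,85]}'
python3 -m crank '{"offset":[[0,0,0],[0,0,0],[0,0,0],[0,0,0],[0,0,0],[0,0,0],[0,0,0],[0,0,0],[0,0,0],[0,0,0]],"turn":[[0,0,0],[0,0,0],[0,0,0],[0,0,0],[0,0,0],[0,0,0],[0,0,0],[0,0,0],[0,0,0],[0,0,0]],"jaw":[70,60,50,45,40,36,32,28,24,20]}' 40
python3 -m crank '{"offset":[[0,0,0],[0,0,0],[0,0,0],[0,0,0]],"turn":[[0,0,0],[0,0,0],[0,0,0],[0,0,0]],"jaw":[15,10,10,10]}'
```

```text
time: 3.78
eef_pos: [0.4969, -0.272, 0.0277]
tcp_rot: [-0.002, 0.752, 0.659, -0.001]
force: [0.0, 0.6, 0.3]
gripper_width: 0.993
grasp_force: 0.0
time: 4.62
eef_pos: [0.4995, -0.2718, 0.0307]
tcp_rot: [0.0, 0.752, 0.659, 0.0]
force: [-2.2, 0.8, 5.9]
gripper_width: 0.313
grasp_force: 39.3
time: 4.95
eef_pos: [0.4996, -0.2718, 0.0306]
tcp_rot: [0.0, 0.752, 0.659, 0.0]
force: [-1.3, 0.5, 5.5]
gripper_width: 0.315
grasp_force: 39.4
```

```bash
python3 -m crank '{"offset":[[0,0,-5],[0,0,-10],[0,0,-20],[0,0,-20],[0,0,-20],[0,0,-20],[0,0,-20],[0,0,-10],[0,0,0]],"turn":[[0,0,0],[0,0,0],[0,0,0],[0,0,0],[0,0,0],[0,0,0],[0,0,0],[0,0,0],[0,0,0]],"jaw":[10,10,10,10,10,10,10,10,10]}'
python3 go.py 0.4762 0.220 0.155
```

```text
time: 5.7
eef_pos: [0.5009, -0.2726, 0.1581]
tcp_rot: [0.002, 0.752, 0.659, 0.001]
force: [-0.3, -0.9, -1.3]
gripper_width: 0.311
grasp_force: 39.4
t 5.7 pos [ 0.5009 -0.2726  0.1581] offset mm [485.1 -88.8   1.8]
yaw 1.4399 tilt 0.0049
```

```bash
python3 -m crank '{"offset":[[10,-2,0],[20,-4,0],[27,-5,0],[27,-5,0],[27,-5,0],[27,-5,0],[27,-5,0],[27,-5,0],[27,-5,0],[27,-5,0]],"turn":[[0,0,0],[0,0,0],[0,0,0],[0,0,0],[0,0,0],[0,0,0],[0,0,0],[0,0,0],[0,0,0],[0,0,0]],"jaw":[10,10,10,10,10,10,10,10,10,10]}'
python3 -m crank '{"offset":[[27,-5,0],[27,-5,0],[27,-5,0],[27,-5,0],[27,-5,0],[27,-5,0],[27,-5,0],[25,-4,0],[15,-2,0],[0,0,0]],"turn":[[0,0,0],[0,0,0],[0,0,0],[0,0,0],[0,0,0],[0,0,0],[0,0,0],[0,0,0],[0,0,0],[0,0,0]],"jaw":[10,10,10,10,10,10,10,10,10,10]}'
python3 go.py 0.4762 0.220 0.155
python3 - <<'E'
from h import *
p=vision.get_image("wrist"); save(p,"w2")
for d in nets.boxes_of("pad_a_top",p): b=d["box"]; print(d,ray(p,(b[0]+b[2]/2,b[1]+b[3]/2),.008))
for q in([.4762,.22,.008],[.4678,.1546,.008],[.5047,.183,.026]): print(proj(p,q))
E
```

```text
time: 6.53
eef_pos: [0.4842, -0.02, 0.1538]
tcp_rot: [-0.001, 0.752, 0.659, -0.001]
force: [0.4, 0.7, -0.7]
gripper_width: 0.311
grasp_force: 39.4
time: 7.37
eef_pos: [0.4739, 0.2131, 0.1539]
tcp_rot: [-0.001, 0.751, 0.66, -0.001]
force: [0.4, -0.4, -0.2]
gripper_width: 0.313
grasp_force: 39.4
t 7.3667 pos [0.4739 0.2131 0.1539] offset mm [ 7.1  1.4 -1.1]
yaw 1.4426 tilt 0.0019
{'box': [286.9, 253.4, 73.1, 43.2], 'score': 0.86} [0.47120008 0.16706534 0.008     ]
{'box': [287.7, 172.0, 75.2, 75.1], 'score': 0.44} [0.47952959 0.22240268 0.008     ]
[321.46994743 213.01761419]
[321.26810348 288.92869337]
[364.26780245 260.68430115]
```

View pics/w2.png

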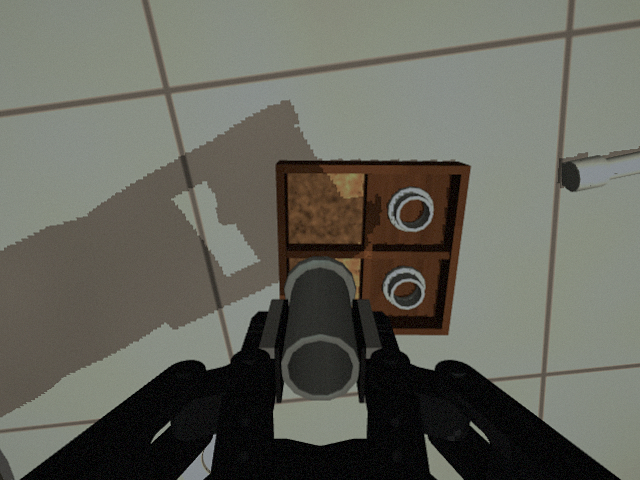

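The wrist view shows slide B upright in the grip. The far cork spans (288–363, 172–247), the box's far corners are at (278,162) and (470,163), and its near-right corner is at (448,334). I'll check the box pose from these.

```bash
python3 go.py 0.4782 0.222 0.155
python3 - <<'E'
from h import *
p=vision.get_image("wrist"); save(p,"w3")
a,b,c=[ray(p,uv,.026) for uv in((278,162),(470,163),(448,334))]
print(a,b,c,(a+c)/2,np.linalg.norm(a-b),np.linalg.norm(b-c), ray(p,(366,249),.026))
m=(a+c)/2
for d in nets.trace("pad_a_top",p)+nets.trace("box",p): print(d["box"],d["score"])
g=cv2.cvtColor(p["color"],cv2.COLOR_RGB2GRAY); cv2.imwrite("pics/w3c.png",cv2.resize(p["color"][150:350,260:480,::-1],None,fx=3.5,fy=3))
E
```

```text
t 7.4667 pos [0.4738 0.2106 0.154 ] offset mm [11.9  2.9 -1. ]
yaw 1.4415 tilt 0.0029
[0.4508071  0.26274867 0.026     ] [0.5850741  0.24479729 0.026     ] [0.56708585 0.10677315 0.026     ] [0.50894648 0.18476091 0.026     ] 0.13546172351042485 0.1391913761544983 [0.50666418 0.18968666 0.026     ]
[285.1, 252.8, 76.0, 42.5] 0.95
[274.6, 152.8, 192.9, 178.5] 0.57
```

View pics/w3c.png

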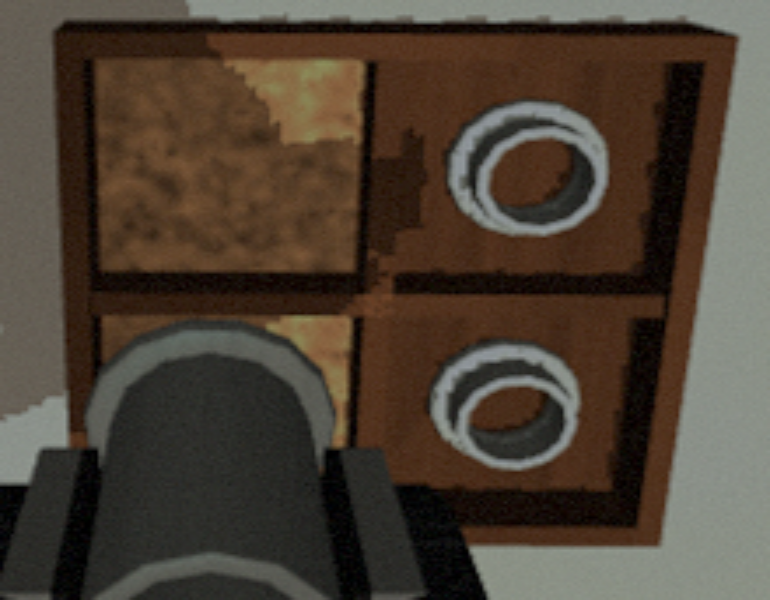

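```bash
python3 -m crank '{"offset":[[6,2,0],[7,1,0],[0,0,10],[0,0,20],[0,0,20],[0,0,20],[0,0,15],[0,0,0],[0,0,0],[0,0,0]],"turn":[[0,0,0],[0,0,0],[0,0,0],[0,0,0],[0,0,0],[0,0,0],[0,0,0],[0,0,0],[0,0,0],[0,0,0]],"jaw":[10,10,10,10,10,10,10,10,10,10]}'
python3 go.py 0.4785 0.2229 0.0386
```

```text
time: 8.45
eef_pos: [0.4804, 0.2231, 0.0707]
tcp_rot: [0.0, 0.752, 0.659, 0.0]
force: [0.1, 0.1, -0.8]
gripper_width: 0.315
grasp_force: 39.4
t 8.45 pos [0.4804 0.2231 0.0707] offset mm [-0.5 -1.8 32.1]
yaw 1.4397 tilt 0.0006
```

```bash
python3 -m crank '{"offset":[[0,-2,8],[0,0,8],[0,0,7],[0,0,5],[0,0,2],[0,0,1],[0,0,0],[0,0,0],[0,0,0]],"turn":[[0,0,0],[0,0,0],[0,0,0],[0,0,0],[0,0,0],[0,0,0],[0,0,0],[0,0,0],[0,0,0]],"jaw":[10,10,10,10,10,10,10,10,10]}'
```

```text
time: 9.2
eef_pos: [0.4782, 0.2234, 0.0395]
tcp_rot: [0.0, 0.752, 0.659, 0.0]
force: [0.2, -0.2, -0.1]
gripper_width: 0.313
grasp_force: 39.5
```

```bash
python3 -m crank '{"offset":[[0,0,0.5],[0,0,0.5],[0,0,0.5],[0,0,0],[0,0,0]],"turn":[[0,0,0],[0,0,0],[0,0,0],[0,0,0],[0,0,0]],"jaw":[10,10,10,10,10]}'
```

```text
time: 9.62
eef_pos: [0.4782, 0.2233, 0.0386]
tcp_rot: [0.0, 0.752, 0.659, 0.0]
force: [-2.8, -0.6, 8.1]
gripper_width: 0.315
grasp_force: 40.3
```

Contact is confirmed at 8 N upward, so I'll release slowly and retract.

```bash
python3 -m crank '{"offset":[[0,0,0],[0,0,0],[0,0,0],[0,0,0],[0,0,0],[0,0,0],[0,0,0],[0,0,0],[0,0,0],[0,0,0]],"turn":[[0,0,0],[0,0,0],[0,0,0],[0,0,0],[0,0,0],[0,0,0],[0,0,0],[0,0,0],[0,0,0],[0,0,0]],"jaw":[28,30,32,35,38,42,46,50,54,54]}'
python3 -m crank '{"offset":[[0,0,-10],[0,0,-20],[0,0,-25],[0,0,-25],[0,0,-25],[0,0,-25],[0,0,-25],[0,0,-20],[0,0,0],[0,0,0]],"turn":[[0,0,0],[0,0,0],[0,0,0],[0,0,0],[0,0,0],[0,0,0],[0,0,0],[0,0,0],[0,0,0],[0,0,0]],"jaw":[54,54,54,54,85,85,85,85,85,85]}'
python3 go.py 0.5283 -0.0485 0.23
python3 - <<'E'
from h import *
p=vision.get_image("scene"); save(p,"s1"); cv2.imwrite("pics/s1c.png",cv2.resize(p["color"][150:310,250:530,::-1],None,fx=2.8,fy=2.8))
E
```

```text
time: 10.45
eef_pos: [0.478, 0.2233, 0.0378]
tcp_rot: [-0.0, 0.752, 0.659, 0.0]
force: [0.6, -0.6, 0.1]
gripper_width: 0.631
grasp_force: 0.0
time: 11.28
eef_pos: [0.4785, 0.2235, 0.2145]
tcp_rot: [0.0, 0.752, 0.659, 0.002]
force: [0.3, -1.1, -0.3]
gripper_width: 0.996
grasp_force: 0.0
t 11.2833 pos [0.4785 0.2235 0.2145] offset mm [-263.1   84.9  -15.7]
yaw 1.4398 tilt 0.0033
```

View pics/s1c.png

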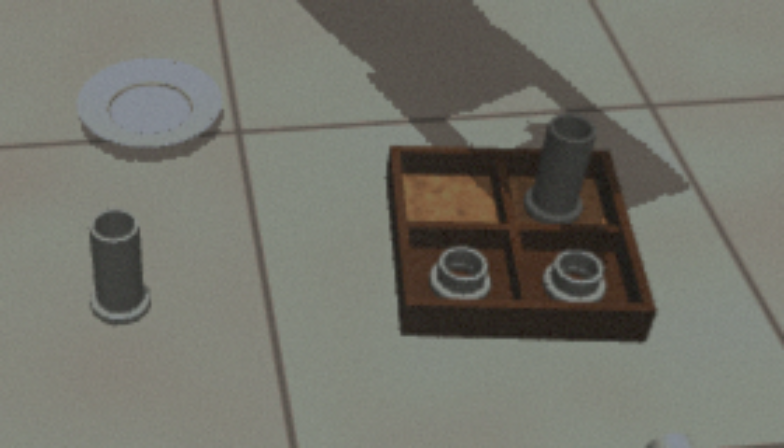

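Slide B stands upright in the far cork cell (crop (555,205), rim at (570,127)), and slide A is still standing at crop (120,265). Next is A.

```bash
python3 -m crank '{"offset":[[-26,8,0],[-29,9,0],[-29,9,0],[-29,10,0],[-30,10,0],[-30,10,0],[-30,10,0],[-30,10,0],[-30,9,0],[0,0,0]],"turn":[[0,0,0],[0,0,0],[0,0,0],[0,0,0],[0,0,0],[0,0,0],[0,0,0],[0,0,0],[0,0,0],[0,0,0]],"jaw":[85,85,85,85,85,85,85,85,85,85]}'
python3 -m crank '{"offset":[[0,0,0],[0,0,0],[0,0,0]],"turn":[[0,0,0],[0,0,0],[0,0,0]],"jaw":[85,85,85]}'
python3 go.py 0.5283 -0.0485 0.0305
python3 - <<'E'
from h import *
p=vision.get_image("wrist"); save(p,"w4")
print(proj(p,[.5283,-.0485,.064]),proj(p,[.5283,-.0485,.003]))
for d in nets.boxes_of("slide_a_mid",p): print(d)
E
```

```text
time: 12.17
eef_pos: [0.5278, -0.0528, 0.2114]
tcp_rot: [-0.0, 0.753, 0.658, -0.001]
force: [0.7, 0.5, -0.2]
gripper_width: 0.996
grasp_force: 0.0
time: 12.42
eef_pos: [0.5271, -0.0477, 0.212]
tcp_rot: [-0.001, 0.752, 0.66, -0.001]
force: [-0.0, -0.6, 0.4]
gripper_width: 0.989
grasp_force: 0.0
t 12.4167 pos [ 0.5271 -0.0477  0.212 ] offset mm [ -0.7   1.6 181.5]
yaw 1.4406 tilt 0.0018
[321.21191587 221.90906767] [321.08863723 204.29994284]
{'box': [301.5, 184.9, 37.3, 55.2], 'score': 0.56}
```

View pics/w4.png

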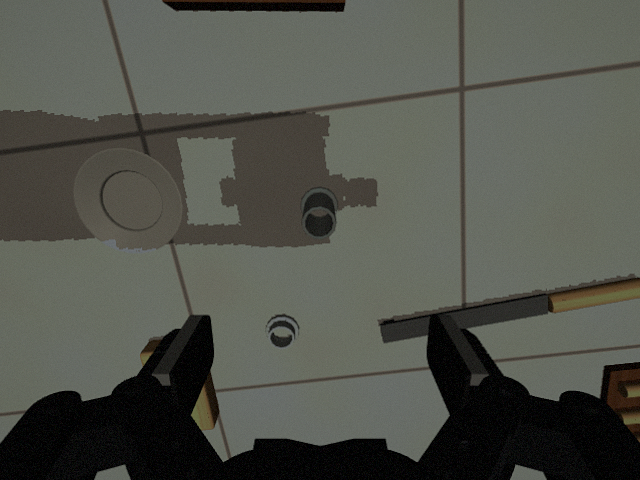

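The wrist view shows slide A's rim at (319,222), predicted (321,222), and the finger paths are free. I'll descend and grip.

```bash
python3 -m crank '{"offset":[[-1,1,23],[0,0,23],[0,0,23],[0,0,23],[0,0,23],[0,0,22],[0,0,18],[0,0,15],[0,0,11],[0,0,0]],"turn":[[0,0,0],[0,0,0],[0,0,0],[0,0,0],[0,0,0],[0,0,0],[0,0,0],[0,0,0],[0,0,0],[0,0,0]],"jaw":[85,85,85,85,85,85,85,85,85,85]}'
python3 -m crank '{"offset":[[0,0,0],[0,0,0],[0,0,0],[0,0,0],[0,0,0],[0,0,0],[0,0,0],[0,0,0],[0,0,0],[0,0,0]],"turn":[[0,0,0],[0,0,0],[0,0,0],[0,0,0],[0,0,0],[0,0,0],[0,0,0],[0,0,0],[0,0,0],[0,0,0]],"jaw":[70,60,50,45,40,36,32,28,24,20]}' 40
python3 -m crank '{"offset":[[0,0,0],[0,0,0],[0,0,0],[0,0,0]],"turn":[[0,0,0],[0,0,0],[0,0,0],[0,0,0]],"jaw":[15,10,10,10]}'
python3 -m crank '{"offset":[[0,0,-5],[0,0,-10],[0,0,-20],[0,0,-20],[0,0,-20],[0,0,-20],[0,0,-20],[0,0,-10],[0,0,0],[0,0,0]],"turn":[[0,0,0],[0,0,0],[0,0,0],[0,0,0],[0,0,0],[0,0,0],[0,0,0],[0,0,0],[0,0,0],[0,0,0]],"jaw":[10,10,10,10,10,10,10,10,10,10]}'
python3 go.py 0.4700 0.1565 0.155
```

```text
time: 13.35
eef_pos: [0.5273, -0.0488, 0.0299]
tcp_rot: [-0.001, 0.751, 0.66, -0.001]
force: [-0.9, -0.2, 0.2]
gripper_width: 0.994
grasp_force: 0.0
time: 14.18
eef_pos: [0.5286, -0.0497, 0.0321]
tcp_rot: [-0.0, 0.752, 0.659, -0.0]
force: [-1.7, 0.7, 5.3]
gripper_width: 0.313
grasp_force: 39.2
time: 14.52
eef_pos: [0.5286, -0.0497, 0.0321]
tcp_rot: [-0.0, 0.752, 0.659, -0.0]
force: [-2.8, 0.6, 5.5]
gripper_width: 0.313
grasp_force: 39.2
time: 15.35
eef_pos: [0.5289, -0.0497, 0.1572]
tcp_rot: [0.0, 0.752, 0.659, 0.0]
force: [-0.3, -0.4, -1.4]
gripper_width: 0.312
grasp_force: 39.5
t 15.35 pos [ 0.5289 -0.0497  0.1572] offset mm [196.8 -85.3   2.1]
yaw 1.4398 tilt 0.0012
```

```bash
python3 -m crank '{"offset":[[12,-5,0],[24,-10,0],[28,-12,0],[28,-12,0],[28,-12,0],[28,-12,0],[28,-12,0],[20,-10,0],[0,0,0],[0,0,0]],"turn":[[0,0,0],[0,0,0],[0,0,0],[0,0,0],[0,0,0],[0,0,0],[0,0,0],[0,0,0],[0,0,0],[0,0,0]],"jaw":[10,10,10,10,10,10,10,10,10,10]}'
python3 -m crank '{"offset":[[0,0,10],[0,0,20],[0,0,20],[0,0,20],[0,0,10],[0,0,0],[0,0,0],[0,0,0]],"turn":[[0,0,0],[0,0,0],[0,0,0],[0,0,0],[0,0,0],[0,0,0],[0,0,0],[0,0,0]],"jaw":[10,10,10,10,10,10,10,10]}'
python3 go.py 0.4700 0.1565 0.0401
python3 - <<'E'
from h import *
p=vision.get_image("scene"); cv2.imwrite("pics/s2c.png",cv2.resize(p["color"][150:310,340:530,::-1],None,fx=3.5,fy=3.5))
E
```

```text
time: 16.18
eef_pos: [0.4685, 0.1568, 0.1555]
tcp_rot: [-0.001, 0.751, 0.66, -0.001]
force: [0.2, -1.1, -1.1]
gripper_width: 0.31
grasp_force: 39.5
time: 16.85
eef_pos: [0.4706, 0.1555, 0.0772]
tcp_rot: [0.0, 0.752, 0.659, 0.0]
force: [0.0, 0.1, -2.1]
gripper_width: 0.312
grasp_force: 39.5
t 16.85 pos [0.4706 0.1555 0.0772] offset mm [ 0.9 -0.8 37.1]
yaw 1.4392 tilt 0.0007
```

View pics/s2c.png

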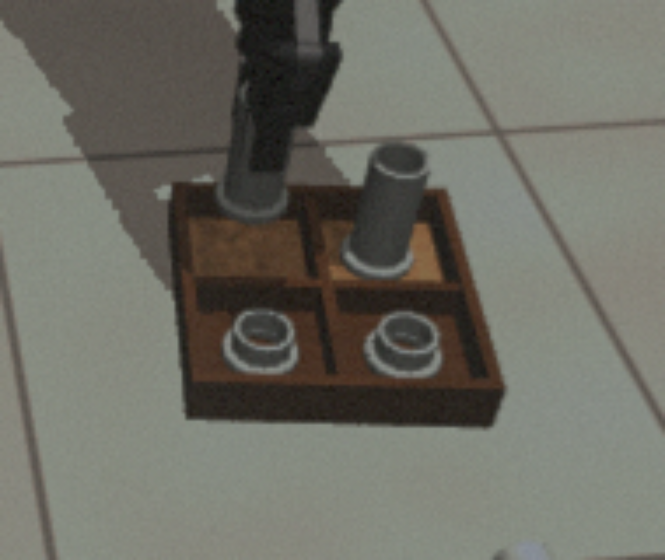

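The crop shows slide A held upright above the near cork (245,250), clear of slide B standing at (377,255). I'll lower it.

```bash
python3 -m crank '{"offset":[[0,0,10],[0,0,10],[0,0,8],[0,0,5],[0,0,2],[0,0,1],[0,0,0],[0,0,0],[0,0,0]],"turn":[[0,0,0],[0,0,0],[0,0,0],[0,0,0],[0,0,0],[0,0,0],[0,0,0],[0,0,0],[0,0,0]],"jaw":[10,10,10,10,10,10,10,10,10]}'
python3 -m crank '{"offset":[[0,0,0.5],[0,0,0.5],[0,0,0],[0,0,0]],"turn":[[0,0,0],[0,0,0],[0,0,0],[0,0,0]],"jaw":[10,10,10,10]}'
```

```text
time: 17.65
eef_pos: [0.4703, 0.1558, 0.0411]
tcp_rot: [0.0, 0.752, 0.659, 0.0]
force: [0.1, 0.0, -0.7]
gripper_width: 0.313
grasp_force: 39.6
time: 17.98
eef_pos: [0.4703, 0.1558, 0.0401]
tcp_rot: [0.0, 0.752, 0.659, 0.0]
force: [-0.5, 0.1, 2.7]
gripper_width: 0.315
grasp_force: 39.8
```

```bash
python3 -m crank '{"offset":[[0,0,0],[0,0,0],[0,0,0],[0,0,0],[0,0,0],[0,0,0],[0,0,0],[0,0,0],[0,0,0],[0,0,0]],"turn":[[0,0,0],[0,0,0],[0,0,0],[0,0,0],[0,0,0],[0,0,0],[0,0,0],[0,0,0],[0,0,0],[0,0,0]],"jaw":[28,30,32,35,38,42,46,50,54,54]}'
python3 -m crank '{"offset":[[0,0,-10],[0,0,-20],[0,0,-25],[0,0,-25],[0,0,-25],[0,0,-25],[0,0,-25],[0,0,-20],[0,0,0],[0,0,0]],"turn":[[0,0,0],[0,0,0],[0,0,0],[0,0,0],[0,0,0],[0,0,0],[0,0,0],[0,0,0],[0,0,0],[0,0,0]],"jaw":[54,54,54,54,54,54,54,54,54,54]}'
python3 - <<'E'
from h import *
p=vision.get_image("scene"); cv2.imwrite("pics/s3c.png",cv2.resize(p["color"][150:310,340:530,::-1],None,fx=3.5,fy=3.5))
print(manip.observe()["time"])
E
```

```text
time: 18.82
eef_pos: [0.47, 0.1557, 0.0398]
tcp_rot: [-0.0, 0.752, 0.659, -0.0]
force: [-0.1, 0.1, -0.7]
gripper_width: 0.636
grasp_force: 0.0
time: 19.65
eef_pos: [0.4706, 0.1559, 0.2164]
tcp_rot: [0.001, 0.752, 0.659, 0.001]
force: [-0.2, 0.3, -0.4]
gripper_width: 0.63
grasp_force: 0.0
19.7
```

View pics/s3c.png

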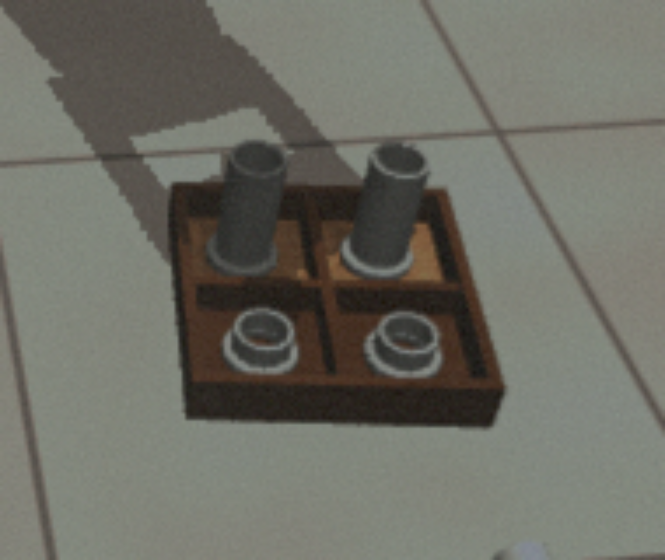

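Both slides stand upright on the cork, with feet at (243,255) and (377,255), and the gripper is clear.

```bash
python3 -c "
from station import manip
print(manip.sign_off())"
```

```text
the job is handed in; nothing more can be done
None
```

Both tall slides are standing upright on the cork, one in each empty cell, confirmed by a final camera view with the gripper clear; I handed the job in at about 20 s of the 64 s, and no verdict came back.

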